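Seat a clamped block on its parallels with a mallet

TASK

The block in the vise has lifted off the two parallels beneath it, and each parallel has slid part of the way out of an end of the vise. Push both parallels back in until their ends are level with the ends of the jaws, then tap the block down at both ends with the mallet until it sits fully down and level and the parallels are nipped so that they no longer slide. Press the block only with the mallet, never with the gripper; afterwards stand the mallet upright on its face on the bench, as it stood, and leave the mouse, the power adapter and the hex driver where they are.

Things in the scene. Friction and masses are not known exactly. Their poses are not given: they have to be found in the camera images.
- vise: Dark steel vise fixed to the bench. Origin: on the bench under the centre of the jaw gap; x across the jaws (screw at -x, fixed jaw at +x), y along the jaws, z up. Bed: x -87 to 74 mm, y -50 to 50 mm, top at z = 35 mm. Jaws: 30 mm thick, facing faces at x = -23 and 23 mm, ends at y = -50 and 50 mm, tops at z = 82 mm. The screw's cross bar (y -37 to 37 mm, z 58 mm) reaches to x = -104 mm.
- parallel_a: Loose steel bar 10 x 100 x 30 mm (x, y, z), 0.15 kg; origin at the centre of its underside. It rests on the vise bed near either jaw (its centre line 16.5 mm from the vise's) and sticks out 25 to 40 mm beyond one end of the vise. It slides along vise y while the block is raised. Home: its ends level with the jaw ends, within 5 mm.
- parallel_b: The second parallel, the same bar near the other jaw, sticking out of the opposite end of the vise.
- block: Plain aluminium block, 46 x 80 x 25 mm (vise x, y, z), gripped between the jaws; origin at the centre of its underside, at z = 65 mm when seated on the parallels. It cannot be lifted out; it only moves up or down (8 N jaw friction) and tilts about vise x (0.25 N m jaw friction) and stays where it is left. A 10 to 20 N press or tap on top near an end drives that end down.
- block_end_left (a point): Middle of the block's upper edge at its +y end (vise y = 40 mm). 3 to 15 mm too high at the start; 90 mm above the bench when seated, up to 92 mm counts as down.
- block_end_right (a point): The same point at the block's -y end (vise y = -40 mm); also 90 mm above the bench when seated. The upper face spans the line between the two points, 46 mm wide.
- mallet: Soft-faced mallet, 0.34 kg, standing on one face. Origin: centre of the lower face; z up through the head. Head 36 x 36 mm and 70 mm tall, steel with a black rubber face at either end; the wooden handle, 18 to 24 mm thick, leaves the head level along the mallet's +x at 35 mm height and reaches to x = 131 mm. The head can be gripped from above across its y faces (36 mm).
- mouse: White cordless mouse, 61 x 113 x 33 mm; origin at the centre of its underside, y along its length. Bystander.
- power_brick: Black power adapter, 36 x 62 x 34 mm; origin at the centre of its underside, y along its length. Bystander.
- hex_driver: Hex driver with a black and green handle, 22 x 160 x 23 mm; lying, origin at the centre of its underside, y along its length (handle at +y). Bystander.

How it is judged:
On the way, in this order (a step that is already met when the one before it is completed fails the run):
1. both parallels are pushed in level with the jaw ends while the block is still raised (y of parallel_a in the frame of vise between -0.005 and 0.005 m and z of each of parallel_a, parallel_b in the frame of vise below 0.038 m and y of parallel_b in the frame of vise between -0.005 and 0.005 m and not (z of each of block_end_left, block_end_right in the frame of vise below 0.092 m)), for 0.2 s.
2. both ends of the block are down on the parallels (z of each of block_end_left, block_end_right in the frame of vise below 0.092 m), for 0.2 s.
At the end, for the whole second after the job is handed in: Parallels on the vise bed, middles within 5 mm of the jaws' middle; both upper end edges of the block at most 2 mm above seated height; the block bears on both parallels (over 0.3 N each); the mallet stands on its face on the bench (tilt under 0.1 rad), at rest, clear of the vise (all of step 2 and y of parallel_a in the frame of vise between -0.005 and 0.005 m and z of each of parallel_a, parallel_b in the frame of vise below 0.038 m and y of parallel_b in the frame of vise between -0.005 and 0.005 m and contact force between block and parallel_a above 0.3 N and contact force between block and parallel_b above 0.3 N and height (world z) of mallet between -0.004 and 0.004 m and angle between mallet's own z axis and vertical below 0.1 rad and linear speed of mallet below 0.02 m/s and contact force between mallet and vise below 0.1 N); the robot touches nothing.
It fails at once if the gripper or arm presses on the block with more than 3 N (contact force between any of the fingers, the arm and block above 3 N).
It fails at once if the mouse is moved more than 30 mm (distance of mouse from where it was at the start of the episode above 0.03 m).
It fails at once if the power adapter is moved more than 30 mm (distance of power_brick from where it was at the start of the episode above 0.03 m).
It fails at once if the hex driver is moved more than 30 mm (distance of hex_driver from where it was at the start of the episode above 0.03 m).
It also fails if it takes over 72 s, if anything falls off the work surface, if the arm or the gripper's body presses on something with over 40 N, if the wrist force passes 120 N, or if a joint passes its speed limit or range.

ROBOT

A 7-joint arm with a two-finger parallel gripper is mounted at the origin on a cart in front of the work surface, level with it; the furniture and walls round the work are solid. World frame = base frame: x ahead of the robot, y to its left, z up, the work surface at z = 0. Lengths are in m, angles in rad, forces in N, time in s.
With the tool pointing down it reaches from about 0.425 to 0.925 m from the base axis. Payload 6.8 kg.
Tool frame: the origin (TCP) lies at the very end of the fingers, on their centre line; the grasp point (between the pads) lies r.tcp_to_grasp behind it (r.tcp_to_grasp is the distance from the TCP to the grasp point, in m); z points along the fingers, y is the line along which they close (so a half turn about z gives the same grasp; the last joint's range is limited). The gripper opens to 85 mm and grips with 20 to 120 N. Pads are 22 mm wide; open, the fingers measure 114 mm over their backs; the gripper's body (76 mm by 85 mm) begins 54 mm behind the grasp point. The pads swing forward as they close: fully open they stand 13 mm farther back than shut.
Start: joints at [-1.357, 0.477, 0.022, 1.555, -0.011, 1.109, -0.083], TCP at [0.213, 0.64, 0.231] pointing down, gripper open.
Joint ranges: [-2.96, 2.96], [-0.34, 2.1], [-1.41, 1.46], [0.24, 2.44], [-1.37, 4.51], [0.17, 1.92], [-2.96, 2.96]. Speed limits (rad/s): [2.39, 2.39, 3.14, 3.14, 3.14, 3.14, 3.14].

INTERFACE

Orientations are given as a unit quaternion [x, y, z, w].
In Python, from rig import r, eyes gives the robot as it stands.
- The arm moves only by the tool apply_moves, never from a script. Its argument "commands" is a list of rows, each a list of 3 entries, a list of its own where there are three numbers: the shift along the world's x, y, z normalised to -1 to 1, where 1 is 0.1 m, then the turn, a rotation vector about the world's x, y, z normalised to -1 to 1, where 1 is 90 degrees, then the opening, from 0 (shut) to 1 (fully open). In form: [[[tx, ty, tz], [wx, wy, wz], gripper], ...]. A call has 1 to 12 rows; each row is the pose to reach, as a shift and turn from the pose commanded when the call began; what a row does not reach only later rows make up. A row lasts 1/10 s, in which the tool goes at most 50 mm and 8.59 degrees, less where a joint would pass 70% of its speed; a pose out of reach is approached as far as the arm can. A call with a number of a shift or a turn outside -1 to 1 is refused whole. A call with a gripper value outside its range is refused whole. The fingers move at their own pace and stop on an object; "squeeze" is the grip in N (left out, the last holds). Time passes only in rows, so rows that repeat a pose let the fingers close. It gives the time, the measured TCP pose, the force, the opening and the grip force at its end, in the units of the state.
- r.read_state(): the state, without advancing time (a new reading comes with each control period).
- eyes.read_camera(name): name is "scene" or "top" or "wrist"; returns a dict with "color" (420x560x3 uint8, red, green, blue), "fx", "fy", "cx", "cy" (pixels), "R" (3x3) and "t" (3): a world point X has camera coordinates R X + t. Camera axes: x right, y down, z forward; pixel columns grow to the right and rows downward; lengths in m; the calibration is good to about 2 mm. A picture is of the moment at which its call begins. There is no depth.
- r.sign_off(): hands the job in; it is judged then, once.
Trained networks look in the newest picture that a camera, given by its name, has taken for a name from the list of things; names that differ only in an ending like _2 or _b are one class to them, and where a whole thing is asked for, a point or a joint stands for the part that bears it (a point fixed in the world has none). Each returns a list of dicts, best first, with "confidence" (0 to 1); they miss things now and then, are a little off and sometimes report something else, mostly with a low value. They report only what shows in the picture. A call takes as long as a camera call.
- eyes.boxes_of(query, camera): "rect" ([left, top, right, bottom] in pixels, round what is visible of it).
- eyes.pinpoint(query, camera): "pixel" ([column, row] in pixels: a listed point, or the origin of a listed thing).
The state is a dict: "clock": time; "q": joint angles; "joint_vel": joint speeds; "joint_efforts": joint torques, N m; "eef_pos": TCP position; "orientation": TCP orientation; "ft_force": force on the tool from outside, world axes, zero at the start; "moment": the same for the moment, N m; "grip_width": finger opening in m; "grip_force": force on a finger pad.
Only numpy, scipy, OpenCV 4.12 (cv2) and the standard library are available. Lean on these libraries where they do the work, as an engineer would, in place of code of your own. Each camera call takes 0.05 s, during which the arm holds its last target. There are 200 camera calls.

## Working session

There is one attempt and no reset: what is moved stays moved. The work goes in short steps, Python scripts to look and compute and a tool call to move; the robot and the scene stay as the last step left them, time stands still between calls to the robot, and variables do not carry over. Pictures are saved under pics/ and viewed, at most 10 in all, crops included, and the job is handed in when it is done.

Besides the shell and the picture viewer there is one more tool, called after "Call:" by a JSON object that holds its "name" and its "arguments", one argument or row to a line. apply_moves: Moves the arm, as the interface text tells. Its arguments: {"type":"object","properties":{"commands":{"type":"array","items":{"type":"array"}},"squeeze":{"type":"number"}},"required":["commands"]}

```bash
ls; mkdir -p pics; python3 - <<'E'
from rig import r, eyes
import cv2
s=r.read_state(); print(s, r.tcp_to_grasp)
for c in ["scene","top"]:
    d=eyes.read_camera(c); cv2.imwrite(f"pics/{c}0.png",d["color"][:,:,::-1])
    print(c,d["fx"],d["cx"],d["cy"],d["R"],d["t"])
    for n in ["vise","parallel_a","block","block_end_left","block_end_right","mallet","mouse","power_brick","hex_driver"]:
        print(n,[(p["pixel"],round(p["confidence"],2)) for p in eyes.pinpoint(n,c)[:3]],[(p["rect"],round(p["confidence"],2)) for p in eyes.boxes_of(n,c)[:2]])
E
```

```text
pics
{'clock': 0.0, 'q': array([-1.35707177,  0.47783802,  0.02231892,  1.55642092, -0.0115245 ,
        1.10927792, -0.08310361]), 'joint_vel': array([-2.24618292e-04, -1.09646930e-03, -1.11556573e-03, -1.17113639e-03,
        3.26031574e-04, -1.47536699e-03,  3.34140562e-06]), 'joint_efforts': array([-2.49026562e-04, -5.96451688e+01,  1.60731923e+00, -2.81199092e+01,
        1.23410838e-02,  9.42846760e-03, -2.69296879e-05]), 'eef_pos': array([0.21331331, 0.6398043 , 0.23031276]), 'orientation': array([ 1.60205938e-01,  9.87083194e-01, -9.03542594e-04, -9.37430992e-05]), 'ft_force': array([0.33980276, 0.22761406, 0.42850507]), 'moment': array([-0.00687669,  0.03678527,  0.03426096]), 'grip_force': 0.0, 'grip_width': 0.08554482983827642} 0.0187
scene 440.1738573837259 281.54110831981234 207.71785758564587 [[ 0.75443028 -0.65616304 -0.01688284]
 [-0.35195369 -0.38268379 -0.8542141 ]
 [ 0.55404292  0.65038695 -0.51964723]] [-0.43703185  0.26732112  1.22052209]
vise [([346.6, 283.4], 0.88)] [([313.2, 247.3, 378.2, 303.4], 0.79), ([206.9, 184.1, 221.3, 201.2], 0.52)]
parallel_a [([348.0
[... 1086 characters left out ...]
lel_a [([388.5, 206.9], 0.46), ([408.3, 223.5], 0.41)] [([418.0, 225.2, 429.8, 234.5], 0.62)]
block [([400.9, 217.8], 0.89)] [([383.2, 201.6, 422.5, 227.9], 0.75)]
block_end_left [([390.3, 207.0], 0.91), ([221.0, 223.0], 0.22)] [([388.0, 199.4, 421.2, 228.9], 0.95)]
block_end_right [([419.0, 218.0], 0.79)] [([387.0, 198.5, 419.4, 222.8], 0.58)]
mallet [([222.2, 225.4], 0.97)] [([192.4, 182.7, 230.5, 231.7], 0.73)]
mouse [([142.9, 217.5], 0.62)] [([126.9, 203.2, 160.5, 231.4], 0.71), ([404.4, 174.7, 429.0, 194.9], 0.54)]
power_brick [([219.4, 223.5], 0.74), ([415.5, 183.6], 0.54)] [([404.6, 176.2, 429.4, 194.5], 0.55)]
hex_driver [([384.4, 273.5], 0.55)] [([361.9, 259.1, 392.2, 274.2], 0.57)]
```

```bash
python3 - <<'E'
import cv2,numpy as np
t=cv2.imread("pics/top0.png");s=cv2.imread("pics/scene0.png")
a=cv2.resize(t[165:285,120:440],None,fx=2.5,fy=2.5,interpolation=cv2.INTER_CUBIC)
b=cv2.resize(s[180:320,200:400],None,fx=2.1,fy=2.1,interpolation=cv2.INTER_CUBIC)
c=cv2.resize(t[170:270,350:450],None,fx=2.94,fy=2.94,interpolation=cv2.INTER_CUBIC)
o=np.zeros((600,800,3),np.uint8);o[:300]=a;o[300:594,:420]=b;o[300:594,430:724]=c
cv2.imwrite("pics/m0.png",o)
E
cat > h.py <<'E'
import numpy as np
from rig import r, eyes
def ray(d,px,z):
    v=d["R"].T@np.array([(px[0]-d["cx"])/d["fx"],(px[1]-d["cy"])/d["fy"],1]);c=-d["R"].T@d["t"]
    return c+v*(z-c[2])/v[2]
def proj(d,X):
    p=d["R"]@np.asarray(X)+d["t"];return np.array([d["fx"]*p[0]/p[2]+d["cx"],d["fy"]*p[1]/p[2]+d["cy"]])
E
python3 - <<'E'
from h import *
d=eyes.read_camera("top")
for n,p,z in [("vise",(396.9,217.9),0),("bl",(390.3,207),.1),("br",(419,218),.1),("mal",(222.2,225.4),0),("mouse",(142.9,217.5),0),("pb",(415.5,183.6),0),("hex",(376,267),0.01),("para",(418,225,),.065)]: print(n,ray(d,p,z).round(3))
d=eyes.read_camera("scene")
for n,p,z in [("vise",(346.6,283.4),0),("bl",(338.7,250),.1),("br",(356,264.1),.1),("mal",(243.8,224.6),0),("pb",(384.3,280.8),0),("hex",(306,304.8),0.01)]: print(n,ray(d,p,z).round(3))
E
```

```text
vise [ 0.511 -0.368  0.   ]
bl [ 0.524 -0.322  0.1  ]
br [ 0.497 -0.393  0.1  ]
mal [0.484 0.117 0.   ]
mouse [0.503 0.336 0.   ]
pb [ 0.61  -0.425  0.   ]
hex [ 0.375 -0.303  0.01 ]
para [ 0.484 -0.403  0.065]
vise [ 0.521 -0.355  0.   ]
bl [ 0.521 -0.317  0.1  ]
br [ 0.508 -0.392  0.1  ]
mal [0.486 0.096 0.   ]
pb [ 0.611 -0.421  0.   ]
hex [ 0.366 -0.347  0.01 ]
```

View pics/m0.png

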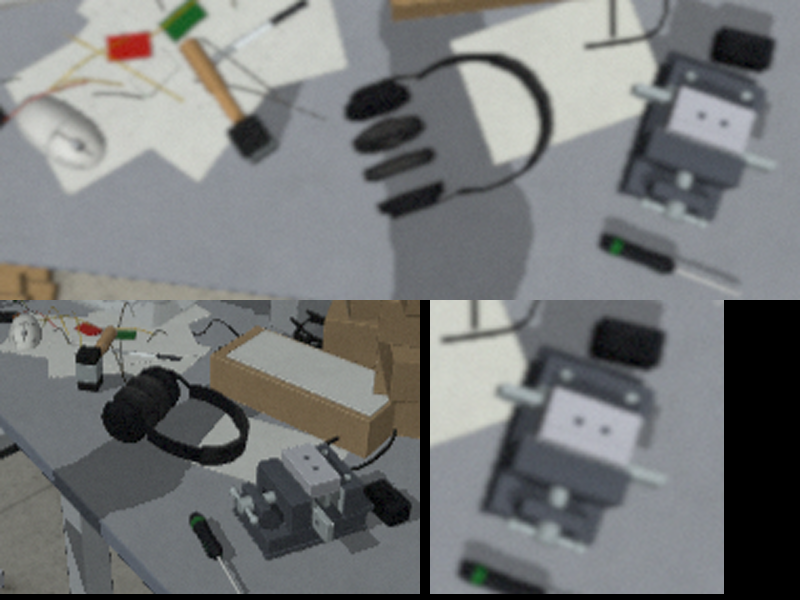

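Call:
{"name": "apply_moves", "arguments": {
  "commands": [
    [[0.5,-0.5,0.2],[0,0,0],0],
    [[1,-1,0.4],[0,0,0],0],
    [[1,-1,0.4],[0,0,0],0],
    [[1,-1,0.4],[0,0,0],0]
  ]
}}

```text
clock: 2.4
eef_pos: [0.3215, 0.5354, 0.2739]
orientation: [0.166, 0.986, 0.001, 0.003]
ft_force: [-0.3, 0.7, -0.0]
grip_width: 0.0279
grip_force: 0.0
```

Call:
{"name": "apply_moves", "arguments": {
  "commands": [
    [[0.5,-0.5,0],[0,0,0],0],
    [[1,-1,0],[0,0,0],0],
    [[1,-1,0],[0,0,0],0],
    [[1,-1,0],[0,0,0],0]
  ]
}}

```text
clock: 2.8
eef_pos: [0.4195, 0.4343, 0.2717]
orientation: [0.166, 0.986, -0.001, 0.002]
ft_force: [-0.1, -0.3, 0.3]
grip_width: 0.0001
grip_force: 0.0
```

Call:
{"name": "apply_moves", "arguments": {
  "commands": [
    [[0.2,-0.5,0],[0,0,0],0],
    [[0.4,-1,0],[0,0,0],0],
    [[0.4,-1,0],[0,0,0],0]
  ]
}}

```text
clock: 3.1
eef_pos: [0.4565, 0.334, 0.2716]
orientation: [0.165, 0.986, -0.001, 0.001]
ft_force: [0.5, -0.1, 0.3]
grip_width: 0.0001
grip_force: 0.0
```

Call:
{"name": "apply_moves", "arguments": {
  "commands": [
    [[0,-0.5,0],[0,0,0],0],
    [[0,-1,0],[0,0,0],0],
    [[0,-1,0],[0,0,0],0]
  ]
}}

```text
clock: 3.4
eef_pos: [0.4542, 0.2337, 0.2715]
orientation: [0.165, 0.986, -0.001, 0.0]
ft_force: [1.5, 0.5, -0.6]
grip_width: 0.0003
grip_force: 0.0
```

Call:
{"name": "apply_moves", "arguments": {
  "commands": [
    [[0,-0.5,0],[0,0,0],0],
    [[0,-1,0],[0,0,0],0],
    [[0,-1,0],[0,0,0],0],
    [[0,-1,0],[0,0,0],0]
  ]
}}

```text
clock: 3.8
eef_pos: [0.4536, 0.1405, 0.2717]
orientation: [0.161, 0.987, 0.001, 0.0]
ft_force: [0.1, -0.3, 0.0]
grip_width: 0.0002
grip_force: 0.0
```

```bash
python3 - <<'E'
from h import *
import cv2
d=eyes.read_camera("wrist"); cv2.imwrite("pics/w1.png",d["color"][:,:,::-1]); np.save("w1.npy",d,allow_pickle=True)
print(d["fx"],d["R"],d["t"],-d["R"].T@d["t"])
print(eyes.pinpoint("mallet","wrist"),eyes.boxes_of("mallet","wrist"))
E
```

```text
363.97320303437346 [[ 0.31777661  0.94816368  0.00191263]
 [ 0.8976497  -0.30149529  0.32144302]
 [ 0.30535724 -0.1004302  -0.94692699]] [-0.27731449 -0.41970361  0.2940387 ] [0.37508403 0.16593123 0.41387437]
[{'pixel': [272.6, 200.2], 'confidence': 0.59}] [{'rect': [248.4, 185.6, 370.0, 281.0], 'confidence': 0.64}]
```

View pics/w1.png

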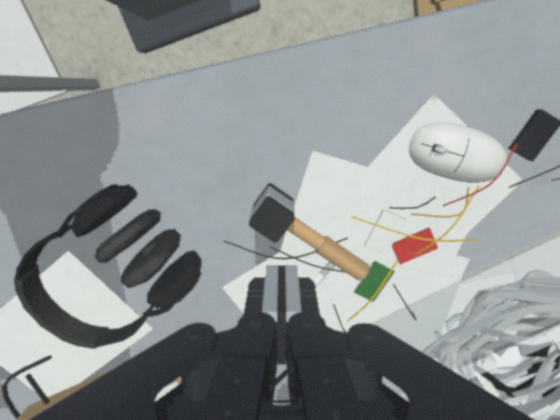

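Call:
{"name": "apply_moves", "arguments": {
  "commands": [
    [[0.0,-0.5,0],[0,0,0],0],
    [[0.0,-1,0],[0,0,0],0],
    [[0.0,-1,0],[0,0,0],0]
  ]
}}

```text
clock: 4.25
eef_pos: [0.4535, 0.0353, 0.2714]
orientation: [0.164, 0.987, -0.001, 0.0]
ft_force: [-0.6, -0.1, 0.1]
grip_width: 0.0
grip_force: 0.0
```

Call:
{"name": "apply_moves", "arguments": {
  "commands": [
    [[0.0,-0.5,0],[0,0,0],0],
    [[0.0,-1,0],[0,0,0],0],
    [[0.0,-1,0],[0,0,0],0]
  ]
}}

```text
clock: 4.55
eef_pos: [0.4535, -0.0646, 0.2716]
orientation: [0.164, 0.986, -0.001, 0.0]
ft_force: [-0.1, 1.1, 0.6]
grip_width: 0.0001
grip_force: 0.0
```

Call:
{"name": "apply_moves", "arguments": {
  "commands": [
    [[0.0,-0.5,0],[0,0,0],0],
    [[0.0,-1,0],[0,0,0],0],
    [[0.0,-1,0],[0,0,0],0]
  ]
}}

```text
clock: 4.85
eef_pos: [0.4535, -0.1646, 0.2718]
orientation: [0.164, 0.986, -0.001, 0.001]
ft_force: [-1.1, -0.1, -0.2]
grip_width: 0.0001
grip_force: 0.0
```

Call:
{"name": "apply_moves", "arguments": {
  "commands": [
    [[0.0,-0.5,0],[0,0,0],0],
    [[0.0,-1,0],[0,0,0],0],
    [[0.0,-1,0],[0,0,0],0],
    [[0.0,-1,0],[0,0,0],0],
    [[0.0,-1,0],[0,0,0],0]
  ]
}}

```text
clock: 5.35
eef_pos: [0.4545, -0.2574, 0.2709]
orientation: [0.159, 0.987, 0.0, -0.0]
ft_force: [0.2, 0.0, -0.0]
grip_width: -0.0001
grip_force: 0.0
```

Call:
{"name": "apply_moves", "arguments": {
  "commands": [
    [[-0.2,-0.5,0],[0,0,0],0],
    [[-0.4,-1,0],[0,0,0],0],
    [[-0.4,-1,0],[0,0,0],0],
    [[-0.4,-1,0],[0,0,0],0],
    [[-0.4,-1,0],[0,0,0],0]
  ]
}}

```text
clock: 5.85
eef_pos: [0.4149, -0.3573, 0.271]
orientation: [0.159, 0.987, 0.001, -0.0]
ft_force: [-0.3, 0.7, 0.6]
grip_width: -0.0001
grip_force: 0.0
```

```bash
python3 - <<'E'
from h import *
import cv2
d=eyes.read_camera("wrist"); cv2.imwrite("pics/w2.png",cv2.resize(d["color"][:,:,::-1],(800,600),interpolation=cv2.INTER_CUBIC)); np.save("w2.npy",d,allow_pickle=True)
for n,z in [("vise",0),("block_end_left",.1),("block_end_right",.1),("parallel_a",.035)]:
    for p in eyes.pinpoint(n,"wrist")[:2]: print(n,p["pixel"],round(p["confidence"],2),ray(d,p["pixel"],z))
E
```

```text
vise [306.7, 238.6] 0.96 [ 0.5151781  -0.35731505  0.        ]
block_end_left [353.7, 277.4] 0.58 [ 0.52529406 -0.31988004  0.1       ]
block_end_right [272.0, 276.4] 0.57 [ 0.49935396 -0.39478916  0.1       ]
parallel_a [278.0, 236.3] 0.77 [ 0.48720082 -0.38504606  0.035     ]
```

View pics/w2.png

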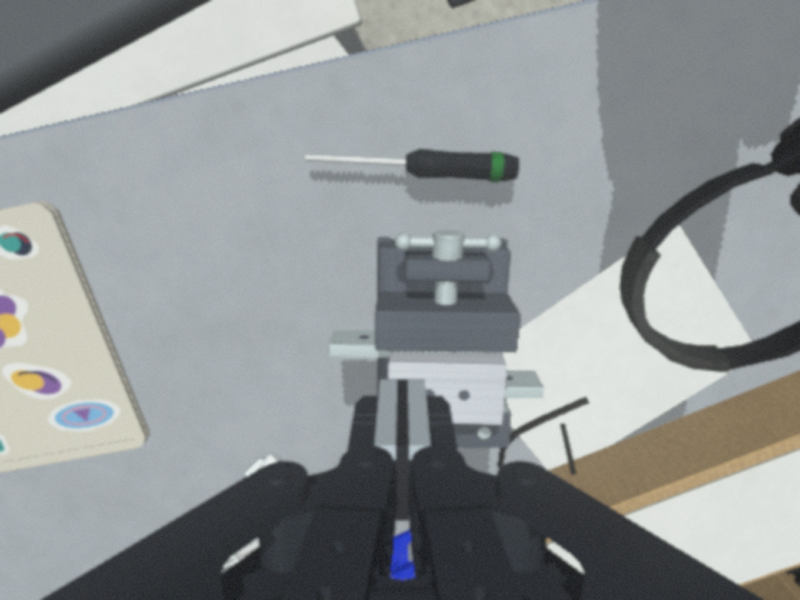

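```bash
python3 - <<'E'
from h import *
d=np.load("w2.npy",allow_pickle=True).item()
def g(u,v,z): return ray(d,(u*.7,v*.7),z)
pts={"jr":(377,350,.082,-23,-50),"jl":(519,350,.082,-23,50),"jfr":(377,308,.082,-53,-50),"jfl":(514,306,.082,-53,50)}
A=np.array([g(*v[:3])[:2] for v in pts.values()]);V=np.array([v[3:] for v in pts.values()])/1e3
# rigid fit
a0=A.mean(0);v0=V.mean(0);H=(V-v0).T@(A-a0);th=np.arctan2(H[0,1]-H[1,0],H[0,0]+H[1,1]);R=np.array([[np.cos(th),-np.sin(th)],[np.sin(th),np.cos(th)]])
o=a0-R@v0;print("origin",o,"th",th,((V-v0)@R.T+a0-A).round(4))
for n,p in {"parR o":(330,334,.065),"parR i":(331,346,.065),"parL o":(538,374,.065),"parL i":(543,390,.065),"blkR":(389,363,.1),"blkRn":(389,382,.1),"blkL":(503,365,.1),"board":(148,436,.01)}.items():
    w=g(*p);print(n,w.round(3),(R.T@(w[:2]-o)).round(4))
m=np.load("w1.npy",allow_pickle=True).item()
print("cam",-d["R"].T@d["t"])
for n,p in {"top c":(272,219,.07),"tl":(249,213,.07),"tr":(273,197,.07),"br":(296,221,.07),"bl":(270,240,.07),"handle end":(368,275,.035),"h start":(293,230,.035)}.items(): print(n,ray(m,p[:2],p[2]).round(4))
E
```

```text
origin [ 0.50920363 -0.35553192] th -0.3048606195294704 [[-0.0007 -0.0016]
 [-0.0017  0.    ]
 [ 0.     -0.0027]
 [ 0.0023  0.0043]]
parR o [ 0.457 -0.426  0.065] [-0.0283 -0.0829]
parR i [ 0.466 -0.429  0.065] [-0.0188 -0.0827]
parL o [ 0.536 -0.291  0.065] [0.006  0.0699]
parL i [ 0.55  -0.29   0.065] [0.0195 0.0746]
blkR [ 0.477 -0.387  0.1  ] [-0.0214 -0.0396]
blkRn [ 0.49  -0.391  0.1  ] [-0.0073 -0.0399]
blkL [ 0.502 -0.315  0.1  ] [-0.0188  0.0361]
board [ 0.518 -0.631  0.01 ] [ 0.0909 -0.2603]
cam [ 0.33627543 -0.3323409   0.41325347]
top c [0.4925 0.1175 0.07  ]
tl [0.4791 0.0977 0.07  ]
tr [0.4709 0.1259 0.07  ]
br [0.5022 0.1397 0.07  ]
bl [0.5136 0.1081 0.07  ]
handle end [0.6063 0.1964 0.035 ]
h start [0.5243 0.1306 0.035 ]
```

```bash
python3 - <<'E'
from h import *
from scipy.optimize import least_squares
d=np.load("w2.npy",allow_pickle=True).item()
o=[(377,350,-23,-50,82),(519,350,-23,50,82),(377,308,-53,-50,82),(514,306,-53,50,82),(377,239,-87,-50,35),(508,240,-87,50,35),(403,242,-100,-37,58),(494,243,-100,37,58)]
px=np.array([q[:2] for q in o])*.7
def res(p,full=False):
    x,y,t,e1,e2,bl,br=p;c,s=np.cos(t),np.sin(t)
    W=lambda X:(x+(c*X[0]-s*X[1])/1e3,y+(s*X[0]+c*X[1])/1e3,X[2]/1e3)
    P=[q[2:] for q in o]+[(-21.5,-e1*1e3,65),(-11.5,-e1*1e3,65),(11.5,e2*1e3,65),(21.5,e2*1e3,65),(-23,40,bl*1e3),(-23,-40,br*1e3)]
    T=np.vstack([px,np.array([(330,334),(331,346),(538,374),(543,390),(503,365),(389,363)])*.7])
    return (np.array([proj(d,W(X)) for X in P])-T).ravel()
f=least_squares(res,[.51,-.36,-.33,.08,.08,.1,.1],loss="soft_l1")
print(f.x.round(4));print(res(f.x).reshape(-1,2).round(1))
E
```

```text
[ 0.5081 -0.3552 -0.3145  0.0832  0.0727  0.1092  0.1065]
[[-1.6 -1.7]
 [-0.2 -2.1]
 [-2.2 -0.8]
 [ 5.5  0.2]
 [-0.7  2.4]
 [ 2.1  1.3]
 [-7.  -7.7]
 [ 4.3 -8.7]
 [ 0.1  4.3]
 [-0.1  4.7]
 [ 2.1  4.2]
 [-2.1  1.3]
 [ 6.5 -0.5]
 [-0.4 -0. ]]
```

```bash
python3 - <<'E'
from h import *
import cv2
d=np.load("w2.npy",allow_pickle=True).item()
im=cv2.resize(d["color"][160:310,210:400,::-1],None,fx=4,fy=4,interpolation=cv2.INTER_CUBIC)
for i in range(0,760,40):
    cv2.line(im,(i,0),(i,8 if i%200 else 20),(0,0,255),1)
for i in range(0,600,40): cv2.line(im,(0,i),(8 if i%200 else 20,i),(0,0,255),1)
cv2.imwrite("pics/w2c.png",im)
E
```

```text
(no output)
```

View pics/w2c.png

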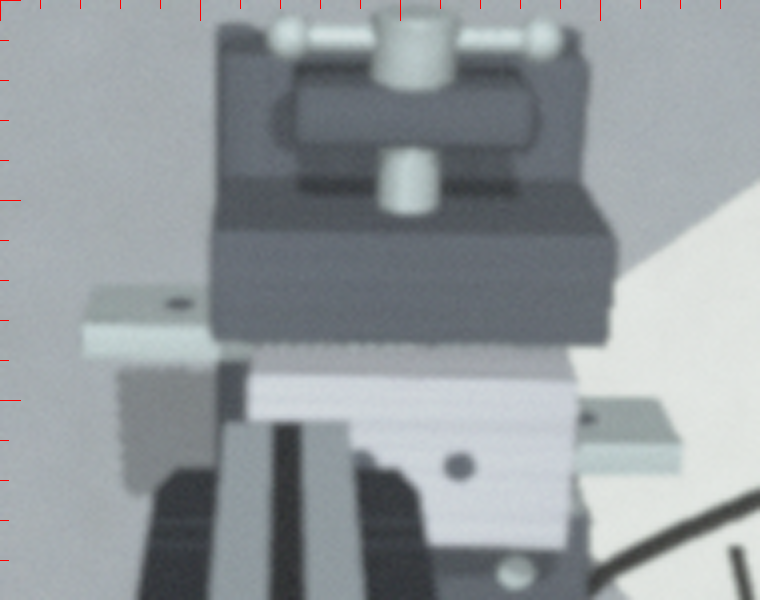

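```bash
cat > fit.py <<'E'
from h import *
from scipy.optimize import least_squares
d=np.load("w2.npy",allow_pickle=True).item()
o=[(212,230,-53,-50,82),(614,235,-53,50,82),(211,342,-23,-50,82),(607,344,-23,50,82),(218,28,-87,-50,35),(578,30,-87,50,35),(83,323,-21.5,"r",65),(83,357,-11.5,"r",65),(680,444,11.5,"l",65),(681,472,21.5,"l",65),(250,378,-23,-40,"br"),(575,382,-23,40,"bl"),(562,547,23,40,"bl")]
def res(p):
    x,y,t=p[:3];m=dict(r=-p[3]*1e3,l=p[4]*1e3,bl=p[5]*1e3,br=p[6]*1e3);c,s=np.cos(t),np.sin(t);R=[]
    for u,v,*X in o:
        X=[m.get(a,a) for a in X]
        R.append(proj(d,(x+(c*X[0]-s*X[1])/1e3,y+(s*X[0]+c*X[1])/1e3,X[2]/1e3))-(210+u/4,160+v/4))
    return np.array(R).ravel()
f=least_squares(res,[.51,-.36,-.33,.08,.08,.1,.1])
print(f.x.round(4));print(res(f.x).reshape(-1,2).round(1))
E
python3 fit.py
```

```text
[ 0.5101 -0.3574 -0.33    0.0827  0.0767  0.1011  0.1031]
[[-2.  -0.9]
 [ 0.8 -1.1]
 [-1.5 -0.5]
 [-0.   0. ]
 [-1.4  4.4]
 [ 2.8  4.9]
 [-0.1 -1.5]
 [ 0.2 -1.2]
 [ 0.6 -1.9]
 [-0.6 -0.6]
 [-1.7 -0.1]
 [ 1.7 -1.2]
 [ 1.4 -0.1]]
```

```bash
python3 -c "
from h import *
s=r.read_state();print(s['q'].round(3),s['clock'],s['eef_pos'])"
```

```text
[ 0.048  0.262  0.672  1.849 -0.183  1.093  2.039] 6.1 [ 0.41436084 -0.35822845  0.27124329]
```

Call:
{"name": "apply_moves", "arguments": {
  "commands": [
    [[0.3,0.3,0],[0,0,-0.1],0],
    [[0.6,0.6,0],[0,0,-0.19],0],
    [[1,0.98,0],[0,0,-0.28],0],
    [[1,0.98,0],[0,0,-0.38],0],
    [[1,0.98,0],[0,0,-0.47],0],
    [[1,0.98,0],[0,0,-0.57],0],
    [[1,0.98,0],[0,0,-0.66],0],
    [[1,0.98,0],[0,0,-0.76],0],
    [[1,0.98,0],[0,0,-0.85],0],
    [[1,0.98,0],[0,0,-0.95],0],
    [[1,0.98,0],[0,0,-1],0],
    [[1,0.98,0],[0,0,-1],0]
  ]
}}

```text
clock: 7.3
eef_pos: [0.5138, -0.2608, 0.2711]
orientation: [0.811, 0.585, -0.0, -0.0]
ft_force: [-0.2, 0.3, -0.9]
grip_width: 0.0003
grip_force: 0.0
```

Call:
{"name": "apply_moves", "arguments": {
  "commands": [
    [[0.46,0,-0.3],[0,0,0],0],
    [[0.46,0,-0.7],[0,0,0],0],
    [[0.46,0,-1],[0,0,0],0],
    [[0.46,0,-1],[0,0,0],0],
    [[0.46,0,-1],[0,0,0],0]
  ]
}}

```text
clock: 7.8
eef_pos: [0.5595, -0.2618, 0.1719]
orientation: [0.811, 0.585, -0.0, -0.0]
ft_force: [0.1, -0.1, 0.4]
grip_width: -0.0
grip_force: 0.0
```

```bash
python3 - <<'E'
from h import *
import cv2
s=r.read_state();print(s['q'].round(3),s['eef_pos'],s['orientation'])
d=eyes.read_camera("wrist"); cv2.imwrite("pics/w3.png",d["color"][:,:,::-1]); np.save("w3.npy",d,allow_pickle=True)
c,q=np.cos(-.33),np.sin(-.33)
for n,X in {"jaw":(23,50,82),"jaw-":(-23,50,82),"jawfar":(53,50,82),"par i":(11.5,76.7,65),"par o":(21.5,76.7,65)}.items():
    print(n,proj(d,(.5101+(c*X[0]-q*X[1])/1e3,-.3574+(q*X[0]+c*X[1])/1e3,X[2]/1e3)).round(0))
E
```

```text
[-0.262  0.579  0.851  1.796 -0.51   1.002  0.472] [ 0.55948608 -0.2617835   0.17188051] [ 8.10920173e-01  5.85156770e-01 -1.64500160e-04 -4.11383637e-05]
jaw [290. 288.]
jaw- [227. 287.]
jawfar [331. 288.]
par i [275. 244.]
par o [288. 244.]
```

View pics/w3.png

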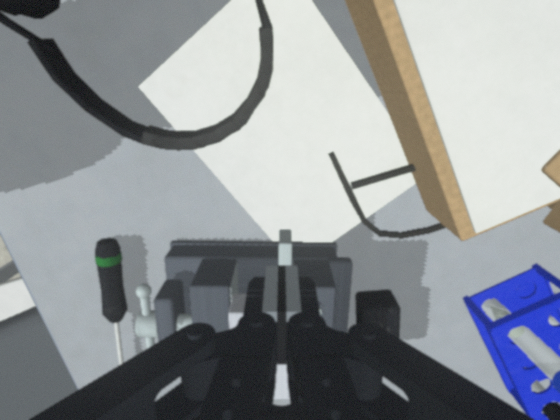

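Call:
{"name": "apply_moves", "arguments": {
  "commands": [
    [[0,0,-0.4],[0,0,0],0],
    [[0,0,-0.8],[0,0,0],0],
    [[0,0,-1],[0,0,0],0],
    [[0,0,-1],[0,0,0],0]
  ]
}}

```text
clock: 8.25
eef_pos: [0.5591, -0.2611, 0.0708]
orientation: [0.811, 0.585, -0.0, -0.001]
ft_force: [0.1, 0.8, -0.3]
grip_width: 0.0001
grip_force: 0.0
```

Call:
{"name": "apply_moves", "arguments": {
  "commands": [
    [[0,0,-0.21],[0,0,0],0],
    [[-0.025,-0.07,-0.21],[0,0,0],0],
    [[-0.045,-0.13,-0.21],[0,0,0],0],
    [[-0.055,-0.16,-0.21],[0,0,0],0],
    [[-0.065,-0.19,-0.21],[0,0,0],0],
    [[-0.075,-0.22,-0.21],[0,0,0],0],
    [[-0.085,-0.25,-0.21],[0,0,0],0],
    [[-0.095,-0.28,-0.21],[0,0,0],0],
    [[-0.105,-0.31,-0.21],[0,0,0],0],
    [[-0.117,-0.34,-0.21],[0,0,0],0],
    [[-0.12,-0.355,-0.21],[0,0,0],0],
    [[-0.12,-0.355,-0.21],[0,0,0],0]
  ]
}}

```text
clock: 9.45
eef_pos: [0.5471, -0.2977, 0.0502]
orientation: [0.811, 0.584, -0.0, 0.0]
ft_force: [0.4, 0.4, -0.9]
grip_width: -0.0002
grip_force: 0.0
```

Call:
{"name": "apply_moves", "arguments": {
  "commands": [
    [[-0.007,-0.02,0],[0,0,0],0],
    [[-0.013,-0.038,0],[0,0,0],0],
    [[-0.016,-0.047,0],[0,0,0],0],
    [[-0.016,-0.047,0],[0,0,0],0]
  ]
}}

```text
clock: 9.85
eef_pos: [0.5457, -0.3021, 0.0503]
orientation: [0.811, 0.585, -0.0, 0.0]
ft_force: [0.3, -0.2, 0.3]
grip_width: 0.0001
grip_force: 0.0
```

Call:
{"name": "apply_moves", "arguments": {
  "commands": [
    [[-0.003,-0.01,0],[0,0,0],0],
    [[-0.003,-0.01,0],[0,0,0],0]
  ]
}}

```text
clock: 10.05
eef_pos: [0.5455, -0.3029, 0.0503]
orientation: [0.811, 0.585, -0.0, 0.0]
ft_force: [-0.2, -0.1, 0.0]
grip_width: 0.0
grip_force: 0.1
```

Call:
{"name": "apply_moves", "arguments": {
  "commands": [
    [[-0.003,-0.01,0],[0,0,0],0],
    [[-0.003,-0.01,0],[0,0,0],0]
  ]
}}

```text
clock: 10.25
eef_pos: [0.5453, -0.3039, 0.0503]
orientation: [0.811, 0.585, 0.0, 0.0]
ft_force: [1.0, 1.0, 1.1]
grip_width: 0.0
grip_force: 0.2
```

Call:
{"name": "apply_moves", "arguments": {
  "commands": [
    [[-0.003,-0.01,0],[0,0,0],0],
    [[-0.003,-0.01,0],[0,0,0],0]
  ]
}}

```text
clock: 10.45
eef_pos: [0.5449, -0.305, 0.0503]
orientation: [0.811, 0.585, -0.0, 0.0]
ft_force: [-0.1, 0.4, 1.2]
grip_width: 0.0001
grip_force: 0.2
```

Call:
{"name": "apply_moves", "arguments": {
  "commands": [
    [[-0.003,-0.01,0],[0,0,0],0],
    [[-0.003,-0.01,0],[0,0,0],0]
  ]
}}

```text
clock: 10.65
eef_pos: [0.5446, -0.306, 0.0503]
orientation: [0.811, 0.585, -0.0, 0.0]
ft_force: [-0.6, 0.3, 0.1]
grip_width: -0.0002
grip_force: 0.2
```

Call:
{"name": "apply_moves", "arguments": {
  "commands": [
    [[-0.003,-0.01,0],[0,0,0],0],
    [[-0.003,-0.01,0],[0,0,0],0]
  ]
}}

```text
clock: 10.85
eef_pos: [0.5443, -0.307, 0.0503]
orientation: [0.811, 0.585, -0.0, 0.0]
ft_force: [0.7, -0.1, -0.1]
grip_width: -0.0001
grip_force: 0.2
```

```bash
python3 - <<'E'
from h import *
import cv2
s=r.read_state();print(s['eef_pos'],s['ft_force'])
d=eyes.read_camera("wrist"); cv2.imwrite("pics/w4.png",cv2.resize(d["color"][150:420,130:430,::-1],None,fx=2.2,fy=2.2,interpolation=cv2.INTER_CUBIC)); np.save("w4.npy",d,allow_pickle=True)
c,q=np.cos(-.33),np.sin(-.33)
for n,X in {"jaw":(23,50,82),"jawb":(23,50,35),"par":(16.5,50,65)}.items():
    p=proj(d,(.5101+(c*X[0]-q*X[1])/1e3,-.3574+(q*X[0]+c*X[1])/1e3,X[2]/1e3));print(n,p.round(0),((p-(130,150))*2.2).round())
E
```

```text
[ 0.54432598 -0.30700197  0.0503258 ] [ 0.66833367 -0.12371136 -0.13219963]
jaw [299. 347.] [371. 434.]
jawb [295. 282.] [362. 291.]
par [281. 319.] [333. 372.]
```

View pics/w4.png

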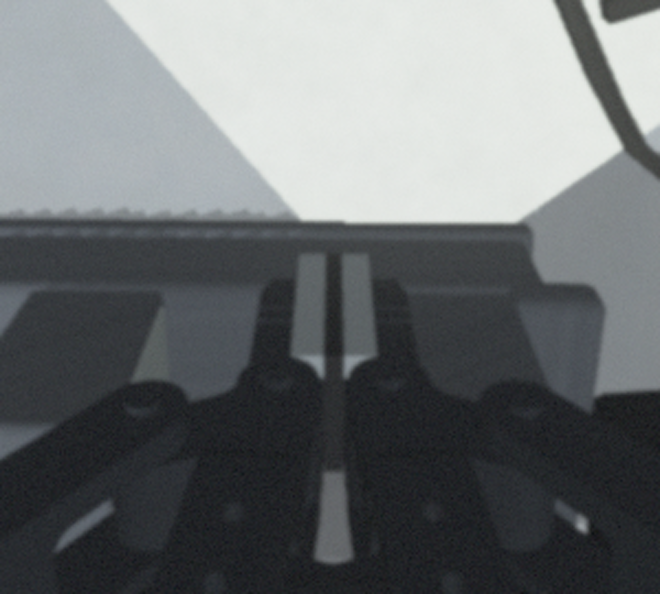

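Call:
{"name": "apply_moves", "arguments": {
  "commands": [
    [[0.08,0.24,0],[0,0,0],0],
    [[0.12,0.38,0.4],[0,0,0],0],
    [[0.12,0.4,0.8],[0,0,0],0],
    [[0.12,0.4,1],[0,0,0],0],
    [[0.12,0.4,1],[0,0,0],0],
    [[0.12,0.4,1],[0,0,0],0]
  ]
}}

```text
clock: 11.5
eef_pos: [0.5563, -0.2668, 0.1503]
orientation: [0.811, 0.585, 0.0, 0.0]
ft_force: [0.9, -0.2, -0.7]
grip_width: -0.0001
grip_force: 0.0
```

```bash
python3 - <<'E'
from h import *
import cv2
s=r.read_state();print(s['eef_pos'],s['ft_force'])
d=eyes.read_camera("wrist"); cv2.imwrite("pics/w5.png",cv2.resize(d["color"][200:350,150:350,::-1],None,fx=4,fy=4,interpolation=cv2.INTER_CUBIC)); np.save("w5.npy",d,allow_pickle=True)
c,q=np.cos(-.33),np.sin(-.33)
for n,X in {"jaw":(23,50,82),"jawb":(23,50,35),"mjawb":(-23,50,35),"par":(11.5,50,65),"par2":(21.5,50,65)}.items():
    p=proj(d,(.5101+(c*X[0]-q*X[1])/1e3,-.3574+(q*X[0]+c*X[1])/1e3,X[2]/1e3));print(n,p.round(0),((p-(150,200))*4).round())
E
```

```text
[ 0.55630606 -0.26678694  0.15027219] [ 0.85480661 -0.21115548 -0.70150323]
jaw [293. 297.] [572. 389.]
jawb [291. 265.] [565. 258.]
mjawb [233. 264.] [331. 256.]
par [276. 284.] [505. 336.]
par2 [290. 284.] [561. 337.]
```

View pics/w5.png

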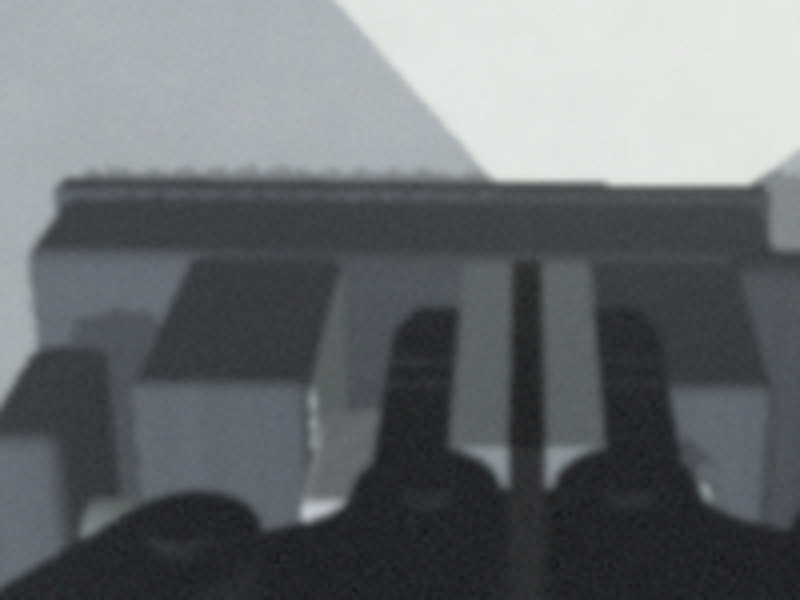

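Call:
{"name": "apply_moves", "arguments": {
  "commands": [
    [[-0.4,0.14,0.1],[0,0,0],0],
    [[-0.48,0.16,0.2],[0,0,0],0],
    [[-0.48,0.16,0.2],[0,0,0],0],
    [[-0.48,0.16,0.2],[0,0,0],0]
  ]
}}

```text
clock: 11.95
eef_pos: [0.5091, -0.2507, 0.17]
orientation: [0.811, 0.585, 0.0, 0.0]
ft_force: [0.5, 0.3, 0.1]
grip_width: -0.0002
grip_force: 0.0
```

```bash
python3 - <<'E'
from h import *
import cv2
s=r.read_state();print(s['eef_pos'],s['ft_force'])
d=eyes.read_camera("wrist"); np.save("w6.npy",d,allow_pickle=True)
c,q=np.cos(-.33),np.sin(-.33)
W=lambda X:(.5105+(c*X[0]-q*X[1])/1e3,-.357+(q*X[0]+c*X[1])/1e3,X[2]/1e3)
for n,X in {"jaw":(23,50,82),"jawb":(23,50,35),"par":(11.5,50,65),"par2":(21.5,50,65)}.items(): print(n,proj(d,W(X)).round(0))
for y in range(36,72,2):
    print(y,proj(d,W((16.5,y,65))).round(0),[list(map(int,d["color"][int(round(b)),int(round(a))])) for a,b in [proj(d,W((x,y,65))) for x in (13,16.5,20)]])
cv2.imwrite("pics/w6.png",cv2.resize(d["color"][200:350,250:450,::-1],None,fx=4,fy=4,interpolation=cv2.INTER_CUBIC))
E
```

```text
[ 0.50913597 -0.2507141   0.1700244 ] [0.47814196 0.27612249 0.05457498]
jaw [362. 282.]
jawb [350. 253.]
par [342. 271.]
par2 [355. 271.]
36 [348. 287.] [[107, 113, 112], [139, 150, 150], [140, 151, 151]]
38 [348. 284.] [[107, 113, 114], [142, 153, 153], [143, 152, 153]]
40 [348. 282.] [[105, 113, 113], [154, 165, 165], [146, 157, 157]]
42 [348. 280.] [[154, 164, 166], [184, 199, 199], [169, 180, 180]]
44 [348. 278.] [[173, 186, 187], [187, 201, 201], [187, 200, 200]]
46 [349. 275.] [[161, 174, 174], [169, 183, 183], [169, 180, 182]]
48 [349. 273.] [[122, 132, 132], [115, 125, 124], [113, 119, 121]]
50 [349. 271.] [[105, 112, 112], [95, 99, 101], [99, 104, 105]]
52 [349. 268.] [[99, 106, 105], [94, 101, 104], [87, 92, 91]]
54 [349. 266.] [[97, 103, 103], [98, 103, 105], [83, 89, 90]]
56 [349. 263.] [[98, 105, 103], [98, 103, 104], [85, 89, 89]]
58 [350. 261.] [[95, 101, 101], [91, 100, 99], [89, 93, 97]]
60 [350. 259.] [[96, 103, 102], [91, 95, 99], [81, 86, 90]]
62 [350. 256.] [[85, 90, 92], [86, 89, 93], [67, 72, 76]]
64 [350. 254.] [[77, 83, 87], [75, 81, 86], [75, 80, 84]]
66 [350. 251.] [[65, 69, 73], [64, 68, 70], [66, 70, 72]]
68 [351. 249.] [[64, 66, 70], [63, 68, 70], [67, 69, 72]]
70 [351. 247.] [[67, 70, 72], [64, 68, 70], [66, 67, 71]]
```

View pics/w6.png

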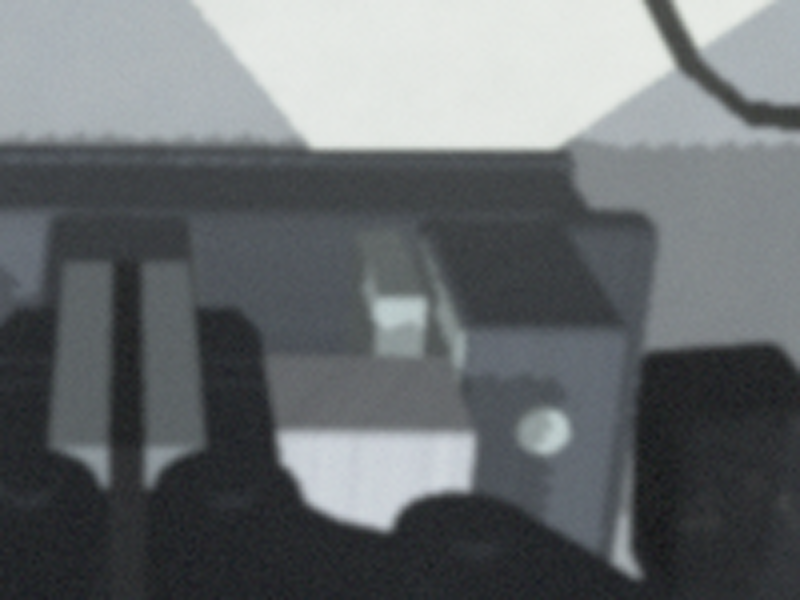

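Call:
{"name": "apply_moves", "arguments": {
  "commands": [
    [[-0.12,-0.5,0],[0,0,0],0],
    [[-0.24,-1,0],[0,0,0],0],
    [[-0.24,-1,0],[0,0,0],0]
  ]
}}

```text
clock: 12.3
eef_pos: [0.4813, -0.3588, 0.1708]
orientation: [0.814, 0.581, -0.002, 0.002]
ft_force: [-0.6, -0.6, 0.0]
grip_width: 0.0004
grip_force: 0.0
```

Call:
{"name": "apply_moves", "arguments": {
  "commands": [
    [[-0.12,-0.5,0],[0,0,0],0],
    [[-0.25,-1,0],[0,0,0],0],
    [[-0.25,-1,0],[0,0,-0.0],0],
    [[-0.25,-1,-0.1],[0,0,0],0],
    [[-0.25,-1,-0.5],[0,0,0],0],
    [[-0.25,-1,-0.8],[0,0,0],0],
    [[-0.25,-1,-0.8],[0,0,0],0]
  ]
}}

```text
clock: 13.0
eef_pos: [0.4588, -0.4462, 0.085]
orientation: [0.81, 0.586, -0.0, -0.005]
ft_force: [-0.5, 1.4, -0.4]
grip_width: 0.0002
grip_force: 0.0
```

```bash
cat >> h.py <<'E'
c_,q_=np.cos(-.33),np.sin(-.33)
O=np.array([.5105,-.357])
def vf(p): e=np.asarray(p)[:2]-O; return np.array([c_*e[0]+q_*e[1],-q_*e[0]+c_*e[1]])*1e3
def W(X): return np.array([O[0]+(c_*X[0]-q_*X[1])/1e3,O[1]+(q_*X[0]+c_*X[1])/1e3,X[2]/1e3])
E
python3 - <<'E'
from h import *
s=r.read_state();print(s['eef_pos'],vf(s['eef_pos']),s['q'].round(2))
E
```

```text
[ 0.45880868 -0.44620352  0.0849723 ] [ -19.99639582 -101.14051643] [ 0.16  0.71  0.75  1.79 -0.61  0.89  0.87]
```

Call:
{"name": "apply_moves", "arguments": {
  "commands": [
    [[0.02,-0.05,0],[0,0,0],0],
    [[0.02,-0.05,-0.2],[0,0,0],0],
    [[0.02,-0.05,-0.4],[0,0,0],0],
    [[0.02,-0.05,-0.4],[0,0,0],0]
  ]
}}

```text
clock: 13.4
eef_pos: [0.4618, -0.4551, 0.0498]
orientation: [0.811, 0.585, 0.0, -0.001]
ft_force: [-0.0, 0.3, -0.5]
grip_width: 0.0002
grip_force: 0.0
```

```bash
python3 - <<'E'
from h import *
s=r.read_state();print(s['eef_pos'],vf(s['eef_pos']),s['ft_force'])
E
```

```text
[ 0.46184085 -0.45514626  0.0498191 ] [ -14.22999984 -108.61817607] [-0.02090737  0.33820148 -0.48422746]
```

Call:
{"name": "apply_moves", "arguments": {
  "commands": [
    [[0.02,0.06,0],[0,0,0],0],
    [[0.04,0.12,0],[0,0,0],0],
    [[0.055,0.16,0],[0,0,0],0],
    [[0.065,0.19,0],[0,0,0],0],
    [[0.075,0.22,0],[0,0,0],0],
    [[0.085,0.25,0],[0,0,0],0],
    [[0.095,0.28,0],[0,0,0],0],
    [[0.105,0.31,0],[0,0,0],0],
    [[0.117,0.34,0],[0,0,0],0],
    [[0.13,0.38,0],[0,0,0],0],
    [[0.14,0.41,0],[0,0,0],0],
    [[0.14,0.41,0],[0,0,0],0]
  ]
}}

```text
clock: 14.6
eef_pos: [0.4758, -0.4139, 0.0501]
orientation: [0.811, 0.585, 0.0, -0.0]
ft_force: [0.5, 0.6, -0.3]
grip_width: -0.0005
grip_force: 0.0
```

Call:
{"name": "apply_moves", "arguments": {
  "commands": [
    [[0.004,0.012,0],[0,0,0],0],
    [[0.008,0.023,0],[0,0,0],0],
    [[0.008,0.023,0],[0,0,0],0]
  ]
}}

```text
clock: 14.9
eef_pos: [0.4762, -0.4123, 0.0502]
orientation: [0.811, 0.585, 0.0, -0.0]
ft_force: [0.0, 0.0, -0.1]
grip_width: 0.0001
grip_force: 0.0
```

```bash
python3 - <<'E'
from h import *
s=r.read_state();print(s['eef_pos'],vf(s['eef_pos']),s['ft_force'])
E
```

```text
[ 0.47618753 -0.41227705  0.05020278] [-14.54890958 -63.41314656] [ 0.01457263  0.01559659 -0.12948555]
```

Call:
{"name": "apply_moves", "arguments": {
  "commands": [
    [[0.003,0.009,0],[0,0,0],0],
    [[0.006,0.017,0],[0,0,0],0],
    [[0.006,0.017,0],[0,0,0],0]
  ]
}}

```text
clock: 15.2
eef_pos: [0.4768, -0.4107, 0.0503]
orientation: [0.811, 0.585, 0.0, -0.0]
ft_force: [0.1, -0.1, 0.1]
grip_width: 0.0
grip_force: 0.1
```

Call:
{"name": "apply_moves", "arguments": {
  "commands": [
    [[-0.08,-0.24,0],[0,0,0],0],
    [[-0.08,-0.24,0.5],[0,0,0],0],
    [[-0.08,-0.24,1],[0,0,0],0],
    [[-0.08,-0.24,1],[0,0,0],0]
  ]
}}

```text
clock: 15.6
eef_pos: [0.4707, -0.4387, 0.157]
orientation: [0.812, 0.584, 0.001, 0.005]
ft_force: [-0.8, -0.5, 0.2]
grip_width: -0.0001
grip_force: 0.0
```

Call:
{"name": "apply_moves", "arguments": {
  "commands": [
    [[0.4,-0.1,0.4],[0,0,0],0],
    [[0.5,-0.1,0.4],[0,0,0],0],
    [[0.5,-0.1,0.4],[0,0,0],0],
    [[0.5,-0.1,0.4],[0,0,0],0]
  ]
}}

```text
clock: 16.0
eef_pos: [0.5181, -0.4444, 0.1895]
orientation: [0.811, 0.585, -0.0, -0.001]
ft_force: [-0.1, -0.1, -0.9]
grip_width: 0.0003
grip_force: 0.0
```

```bash
python3 - <<'E'
from h import *
import cv2
s=r.read_state();print(s['eef_pos'],vf(s['eef_pos']))
d=eyes.read_camera("wrist"); np.save("w7.npy",d,allow_pickle=True)
for n,X in {"jaw":(-23,-50,82),"jawf":(-53,-50,82),"parb":(-16.5,-50,65),"bl":(-23,-40,102)}.items(): print(n,proj(d,W(X)).round(0))
for y in range(-64,-38,2):
    print(y,proj(d,W((-16.5,y,65))).round(0),[list(map(int,d["color"][int(round(b)),int(round(a))])) for a,b in [proj(d,W((x,y,65))) for x in (-20,-16.5,-13)]],"jaw",[list(map(int,d["color"][int(round(b)),int(round(a))])) for a,b in [proj(d,W((x,y,82))) for x in (-45,-35)]])
E
```

```text
[ 0.51813115 -0.444388    0.18952373] [ 35.53686721 -80.1999257 ]
jaw [197. 164.]
jawf [154. 164.]
parb [211. 160.]
bl [189. 155.]
-64 [212. 178.] [[180, 188, 191], [175, 184, 189], [179, 185, 188]] jaw [[179, 185, 190], [178, 186, 190]]
-62 [212. 176.] [[179, 187, 191], [178, 185, 190], [176, 184, 189]] jaw [[176, 183, 188], [182, 187, 191]]
-60 [212. 173.] [[176, 184, 188], [179, 187, 190], [178, 184, 189]] jaw [[176, 184, 188], [181, 187, 191]]
-58 [212. 170.] [[178, 184, 191], [177, 187, 189], [178, 186, 191]] jaw [[176, 184, 188], [179, 186, 190]]
-56 [212. 168.] [[176, 183, 188], [176, 185, 189], [178, 185, 188]] jaw [[178, 185, 189], [178, 184, 189]]
-54 [211. 165.] [[177, 184, 187], [178, 186, 189], [178, 186, 189]] jaw [[179, 185, 190], [179, 185, 189]]
-52 [211. 163.] [[177, 186, 188], [180, 186, 191], [180, 188, 192]] jaw [[178, 186, 189], [177, 182, 187]]
-50 [211. 160.] [[178, 190, 193], [185, 198, 198], [185, 197, 199]] jaw [[158, 167, 171], [157, 163, 168]]
-48 [211. 157.] [[150, 158, 159], [159, 167, 168], [160, 172, 173]] jaw [[107, 113, 122], [106, 114, 121]]
-46 [211. 154.] [[151, 157, 160], [166, 173, 176], [152, 161, 162]] jaw [[109, 118, 126], [108, 117, 126]]
-44 [211. 152.] [[208, 214, 218], [210, 215, 218], [206, 213, 217]] jaw [[109, 117, 128], [106, 114, 122]]
-42 [211. 149.] [[215, 219, 223], [213, 218, 222], [212, 216, 221]] jaw [[110, 117, 125], [110, 118, 126]]
-40 [210. 146.] [[216, 221, 225], [216, 220, 225], [209, 215, 220]] jaw [[109, 117, 126], [109, 115, 125]]
```

Call:
{"name": "apply_moves", "arguments": {
  "commands": [
    [[-0.07,0.5,0.2],[0,0,-0.09],0],
    [[-0.15,1,0.2],[0,0,-0.18],0],
    [[-0.15,1,0.2],[0,0,-0.2],0]
  ]
}}

```text
clock: 16.35
eef_pos: [0.5032, -0.3377, 0.2085]
orientation: [0.893, 0.451, 0.0, -0.004]
ft_force: [0.9, -0.0, -1.4]
grip_width: -0.0001
grip_force: 0.0
```

Call:
{"name": "apply_moves", "arguments": {
  "commands": [
    [[-0.07,0.5,0],[0,0,-0.09],0],
    [[-0.15,1,0],[0,0,-0.18],0],
    [[-0.15,1,0],[0,0,-0.2],0]
  ]
}}

```text
clock: 16.65
eef_pos: [0.4883, -0.2357, 0.2079]
orientation: [0.951, 0.308, -0.001, -0.004]
ft_force: [0.2, 0.0, 0.0]
grip_width: 0.0001
grip_force: 0.0
```

Call:
{"name": "apply_moves", "arguments": {
  "commands": [
    [[-0.07,0.5,0],[0,0,0],0],
    [[-0.15,1,0],[0,0,0],0],
    [[-0.15,1,0],[0,0,0],0]
  ]
}}

```text
clock: 16.95
eef_pos: [0.4727, -0.1362, 0.2082]
orientation: [0.95, 0.311, -0.002, -0.003]
ft_force: [0.7, -0.7, -0.1]
grip_width: 0.0001
grip_force: 0.0
```

Call:
{"name": "apply_moves", "arguments": {
  "commands": [
    [[-0.07,0.5,0],[0,0,0],0.5],
    [[-0.15,1,0],[0,0,0],1],
    [[-0.15,1,0],[0,0,0],1]
  ]
}}

```text
clock: 17.25
eef_pos: [0.4572, -0.0367, 0.2086]
orientation: [0.95, 0.312, -0.002, -0.002]
ft_force: [0.2, -1.2, 0.4]
grip_width: 0.043
grip_force: 0.0
```

Call:
{"name": "apply_moves", "arguments": {
  "commands": [
    [[-0.07,0.5,0],[0,0,0],1],
    [[-0.13,1,0],[0,0,0],1],
    [[-0.13,1,0],[0,0,0],1],
    [[-0.13,1,0],[0,0,0],1],
    [[-0.13,1,0],[0,0,0],1]
  ]
}}

```text
clock: 17.75
eef_pos: [0.4454, 0.0537, 0.2101]
orientation: [0.952, 0.305, -0.0, -0.0]
ft_force: [0.0, -0.5, -0.2]
grip_width: 0.0853
grip_force: 0.0
```

```bash
python3 - <<'E'
from h import *
import cv2
s=r.read_state();print(s['clock'],s['eef_pos'],s['orientation'],s['q'].round(2))
d=eyes.read_camera("wrist"); np.save("w8.npy",d,allow_pickle=True)
p=proj(d,(.4915,.1178,.07));print(p,proj(d,(.606,.196,.035)))
im=d["color"][:,:,::-1].copy()
cv2.imwrite("pics/w8.png",cv2.resize(im[60:360,80:480],None,fx=2,fy=2,interpolation=cv2.INTER_CUBIC))
E
```

```text
17.75 [0.44535231 0.05365954 0.21006204] [ 9.52484923e-01  3.04585594e-01 -2.96799390e-04 -1.66368069e-05] [-1.37  0.39  1.4   2.15 -0.46  0.98 -0.66]
[246.33849368  96.84094695] [ 248.79395728 -109.228108  ]
```

View pics/w8.png

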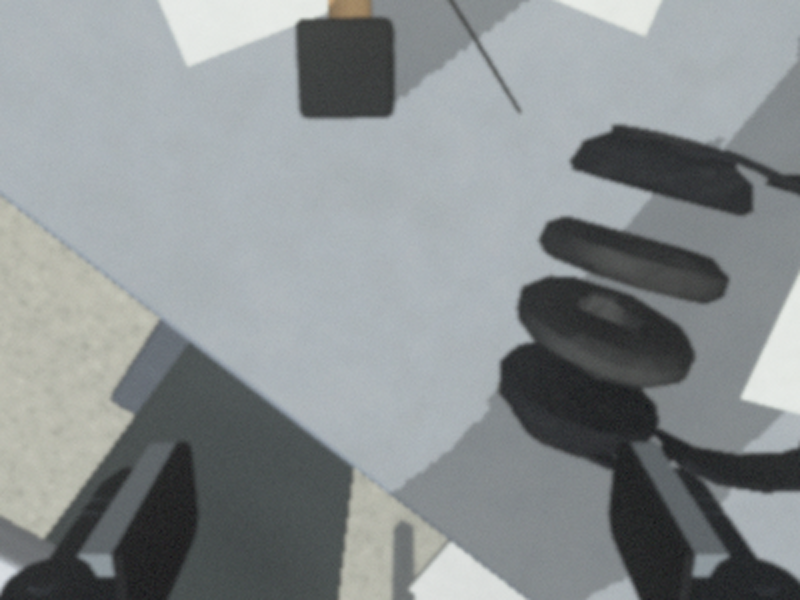

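```bash
python3 - <<'E'
from h import *
d=np.load("w8.npy",allow_pickle=True).item()
C=np.array([ray(d,(80+u/2,60+v/2),.07)[:2] for u,v in [(297,20),(392,19),(394,116),(302,117)]])
print(C.round(4),C.mean(0).round(4))
a=C[0]-C[3];b=C[1]-C[2];c=C[0]-C[1];e=C[3]-C[2]
for v in (a,b,c,e): print(np.linalg.norm(v).round(4),np.degrees(np.arctan2(v[1],v[0])).round(1))
H=[ray(d,(80+u/2,60+v/2),.046)[:2] for u,v in [(350,4),(350,18)]];print(H)
q=r.read_state()['orientation'];ax=np.degrees(np.arctan2(q[1],q[0]));print("tool y",2*ax-90)
E
```

```text
[[0.4995 0.1386]
 [0.5197 0.1108]
 [0.4922 0.0905]
 [0.4718 0.1186]] [0.4958 0.1146]
0.0342 36.0
0.0342 36.5
0.0344 126.0
0.0347 126.1
[array([0.51521062, 0.12815775]), array([0.51098613, 0.12529162])]
tool y -54.60040572137492
```

Call:
{"name": "apply_moves", "arguments": {
  "commands": [
    [[0.3,0.37,0],[0,0,0.009],1],
    [[0.504,0.609,0],[0,0,0.009],1],
    [[0.504,0.609,-0.3],[0,0,0.009],1],
    [[0.504,0.609,-0.6],[0,0,0.009],1],
    [[0.504,0.609,-0.8],[0,0,0.009],1],
    [[0.504,0.609,-0.8],[0,0,0.009],1],
    [[0.504,0.609,-0.8],[0,0,0.009],1]
  ]
}}

```text
clock: 18.5
eef_pos: [0.4966, 0.1143, 0.1308]
orientation: [0.951, 0.311, -0.0, 0.0]
ft_force: [-0.2, 0.1, -0.2]
grip_width: 0.0859
grip_force: 0.0
```

```bash
python3 - <<'E'
from h import *
s=r.read_state();print(s['clock'],s['eef_pos'],s['q'].round(2))
d=eyes.read_camera("wrist")
import cv2
g=d["color"].mean(2).astype(int)
p=proj(d,(.4958,.1146,.07));print(p)
ax=np.array([np.cos(np.radians(-53.8)),np.sin(np.radians(-53.8))])
for t in range(-26,27,2):
    print(t,[int(g[int(b),int(a)]) for a,b in [proj(d,(.4958+ax[0]*t/1e3+u*.806,.1146+ax[1]*t/1e3+u*.59,.07)) for u in (0,.012)]],end=" ")
E
```

```text
18.5 [0.49660349 0.11428227 0.13078581] [-1.16  0.58  1.1   2.09 -0.68  0.89 -0.61]
[279.00710431 231.79044282]
-26 [161, 162] -24 [161, 163] -22 [162, 161] -20 [162, 163] -18 [93, 109] -16 [59, 57] -14 [59, 57] -12 [55, 56] -10 [56, 55] -8 [52, 55] -6 [54, 56] -4 [57, 51] -2 [54, 54] 0 [54, 54] 2 [50, 56] 4 [52, 47] 6 [54, 54] 8 [53, 50] 10 [54, 53] 12 [55, 49] 14 [52, 54] 16 [55, 55] 18 [145, 141] 20 [160, 159] 22 [162, 160] 24 [161, 161] 26 [163, 160]
```

Call:
{"name": "apply_moves", "arguments": {
  "commands": [
    [[0,0,-0.4],[0,0,0],1],
    [[0,0,-0.8],[0,0,0],1],
    [[0,0,-0.95],[0,0,0],1],
    [[0,0,-0.95],[0,0,0],0.6],
    [[0,0,-0.95],[0,0,0],0.3],
    [[0,0,-0.95],[0,0,0],0.2],
    [[0,0,-0.95],[0,0,0],0.1],
    [[0,0,-0.95],[0,0,0],0.1],
    [[0,0,-0.95],[0,0,0],0.1],
    [[0,0,-0.95],[0,0,0],0.1]
  ],
  "squeeze": 90
}}

```text
clock: 19.55
eef_pos: [0.4975, 0.1164, 0.037]
orientation: [0.95, 0.312, 0.002, -0.0]
ft_force: [-1.1, 0.5, 7.5]
grip_width: 0.0351
grip_force: 89.0
```

Call:
{"name": "apply_moves", "arguments": {
  "commands": [
    [[0,0,0.1],[0,0,0],0.1],
    [[0,0,0.4],[0,0,0],0.1],
    [[0,0,0.9],[0,0,0],0.1],
    [[0,0,1],[0,0,0],0.1],
    [[0,0,1],[0,0,0],0.1]
  ]
}}

```text
clock: 20.05
eef_pos: [0.4972, 0.1167, 0.1372]
orientation: [0.95, 0.312, 0.002, -0.001]
ft_force: [0.2, 0.7, -2.7]
grip_width: 0.0354
grip_force: 90.6
```

```bash
python3 - <<'E'
from h import *
s=r.read_state();print(s['clock'],s['eef_pos'],s['q'].round(2),s['ft_force'],s['moment'],s['grip_width'],s['grip_force'])
E
```

```text
20.05 [0.49717391 0.11668214 0.13718408] [-1.17  0.57  1.11  2.08 -0.67  0.9  -0.62] [ 0.20115703  0.68237102 -2.68954742] [ 0.01298324 -0.04813408  0.02336985] 0.03538651023282516 90.61726547777653
```

```bash
python3 - <<'E'
from h import *
d=eyes.read_camera("scene")
print("base",ray(d,(376,254),0)); 
for z in (.04,.06,.08): print(z,ray(d,(374,235),z), ray(np.load("w3.npy",allow_pickle=True).item(),(467,238),z))
for c in ((-23,40),(0,40),(-23,-40)): pass
E
```

```text
base [ 0.69463649 -0.32357971  0.        ]
0.04 [ 0.7248821  -0.28658677  0.04      ] [ 0.69249993 -0.343005    0.04      ]
0.06 [ 0.70090529 -0.30355633  0.06      ] [ 0.6847259  -0.33138826  0.06      ]
0.08 [ 0.67692849 -0.3205259   0.08      ] [ 0.67695187 -0.31977152  0.08      ]
```

Call:
{"name": "apply_moves", "arguments": {
  "commands": [
    [[0,-0.2,0.3],[0,0,0],0.1],
    [[0,-0.6,0.7],[0,0,0],0.1],
    [[0,-1,0.7],[0,0,0],0.1],
    [[0,-1,0.7],[0,0,0],0.1]
  ]
}}

```text
clock: 20.5
eef_pos: [0.4952, 0.01, 0.2057]
orientation: [0.951, 0.308, 0.0, 0.001]
ft_force: [0.6, 0.5, -2.4]
grip_width: 0.0349
grip_force: 91.1
```

Call:
{"name": "apply_moves", "arguments": {
  "commands": [
    [[0,-0.4,0],[0,0,0],0.1],
    [[0,-0.8,0],[0,0,0],0.1],
    [[0,-1,0],[0,0,0],0.1]
  ]
}}

```text
clock: 20.8
eef_pos: [0.4944, -0.0868, 0.204]
orientation: [0.951, 0.311, -0.001, 0.0]
ft_force: [0.0, -0.0, -3.3]
grip_width: 0.0349
grip_force: 91.0
```

Call:
{"name": "apply_moves", "arguments": {
  "commands": [
    [[0.04,-0.4,0],[0,0,0],0.1],
    [[0.08,-0.8,0],[0,0,0],0.1],
    [[0.1,-1,0],[0,0,0],0.1]
  ]
}}

```text
clock: 21.1
eef_pos: [0.5047, -0.1869, 0.2039]
orientation: [0.951, 0.31, -0.001, 0.0]
ft_force: [-0.2, 0.3, -3.6]
grip_width: 0.0347
grip_force: 91.1
```

Call:
{"name": "apply_moves", "arguments": {
  "commands": [
    [[0.04,-0.4,0],[0,0,0],0.1],
    [[0.04,-0.8,0],[0,0,0],0.1],
    [[0.04,-1,0],[0,0,0],0.1]
  ]
}}

```text
clock: 21.4
eef_pos: [0.5083, -0.2869, 0.2035]
orientation: [0.951, 0.31, -0.001, -0.0]
ft_force: [0.0, 0.4, -2.0]
grip_width: 0.0349
grip_force: 91.1
```

Call:
{"name": "apply_moves", "arguments": {
  "commands": [
    [[0,-0.3,0],[0,0,0],0.1],
    [[0,-0.6,0],[0,0,0],0.1],
    [[0,-0.71,0],[0,0,0],0.1],
    [[0,-0.71,0],[0,0,0],0.1],
    [[0,-0.71,0],[0,0,0],0.1]
  ]
}}

```text
clock: 21.9
eef_pos: [0.51, -0.3534, 0.2039]
orientation: [0.95, 0.312, -0.0, -0.001]
ft_force: [1.0, 0.0, -3.9]
grip_width: 0.0347
grip_force: 91.1
```

```bash
python3 - <<'E'
from h import *
s=r.read_state();print(s['clock'],s['eef_pos'],vf(s['eef_pos']),s['orientation'].round(3),s['q'].round(2),s['ft_force'],s['grip_force'])
E
```

```text
21.9 [ 0.50995018 -0.35343073  0.20388878] [-1.67674673  3.19851938] [ 0.95   0.312 -0.    -0.001] [-0.18  0.61  1.    1.76 -0.57  1.1   0.09] [ 0.99070172  0.01069438 -3.89515271] 91.09364926815033
```

Call:
{"name": "apply_moves", "arguments": {
  "commands": [
    [[0.0,-0.03,-0.25],[0,0,0],0.1],
    [[0.0,-0.03,-0.5],[0,0,0],0.1],
    [[0.0,-0.03,-0.55],[0,0,0],0.1],
    [[0.0,-0.03,-0.55],[0,0,0],0.1]
  ]
}}

```text
clock: 22.3
eef_pos: [0.5103, -0.356, 0.1494]
orientation: [0.95, 0.313, -0.001, -0.001]
ft_force: [0.2, 0.4, -2.6]
grip_width: 0.0351
grip_force: 91.0
```

Call:
{"name": "apply_moves", "arguments": {
  "commands": [
    [[0,0,-0.02],[0,0,0],0.1],
    [[0,0,-0.04],[0,0,0],0.1],
    [[0,0,-0.06],[0,0,0],0.1],
    [[0,0,-0.08],[0,0,0],0.1],
    [[0,0,-0.09],[0,0,0],0.1],
    [[0,0,-0.09],[0,0,0],0.1]
  ]
}}

```text
clock: 22.9
eef_pos: [0.5101, -0.3579, 0.1412]
orientation: [0.95, 0.312, -0.0, -0.0]
ft_force: [-1.4, -0.3, -3.0]
grip_width: 0.0348
grip_force: 91.0
```

Call:
{"name": "apply_moves", "arguments": {
  "commands": [
    [[0,0,-0.02],[0,0,0],0.1],
    [[0,0,-0.03],[0,0,0],0.1]
  ]
}}

```text
clock: 23.1
eef_pos: [0.5102, -0.3579, 0.1382]
orientation: [0.95, 0.312, -0.0, -0.0]
ft_force: [-0.3, 0.3, -1.8]
grip_width: 0.0347
grip_force: 91.0
```

Call:
{"name": "apply_moves", "arguments": {
  "commands": [
    [[0,0,-0.015],[0,0,0],0.1],
    [[0,0,-0.03],[0,0,0],0.1]
  ]
}}

```text
clock: 23.3
eef_pos: [0.5102, -0.358, 0.1353]
orientation: [0.95, 0.312, 0.0, 0.0]
ft_force: [-0.6, 0.4, 2.3]
grip_width: 0.0349
grip_force: 91.6
```

Call:
{"name": "apply_moves", "arguments": {
  "commands": [
    [[0,0,-0.015],[0,0,0],0.1],
    [[0,0,-0.03],[0,0,0],0.1]
  ]
}}

```text
clock: 23.5
eef_pos: [0.5102, -0.358, 0.1326]
orientation: [0.95, 0.312, 0.0, 0.0]
ft_force: [-1.3, 1.0, 2.2]
grip_width: 0.0348
grip_force: 91.6
```

Call:
{"name": "apply_moves", "arguments": {
  "commands": [
    [[0,0,-0.01],[0,0,0],0.1],
    [[0,0,-0.02],[0,0,0],0.1]
  ]
}}

```text
clock: 23.7
eef_pos: [0.5102, -0.358, 0.1304]
orientation: [0.95, 0.312, 0.0, 0.0]
ft_force: [-1.0, 1.0, 2.6]
grip_width: 0.0346
grip_force: 91.6
```

Call:
{"name": "apply_moves", "arguments": {
  "commands": [
    [[0,0,0.15],[0,0,0],0.1],
    [[0.09,0.265,0.15],[0,0,0],0.1],
    [[0.09,0.265,0.12],[0,0,0],0.1],
    [[0.09,0.265,0.06],[0,0,0],0.1],
    [[0.09,0.265,0.03],[0,0,0],0.1],
    [[0.09,0.265,0.01],[0,0,0],0.1],
    [[0.09,0.265,-0.01],[0,0,0],0.1],
    [[0.09,0.265,-0.02],[0,0,0],0.1]
  ]
}}

```text
clock: 24.5
eef_pos: [0.5187, -0.3319, 0.1286]
orientation: [0.95, 0.312, -0.0, -0.0]
ft_force: [-3.1, 1.9, 2.2]
grip_width: 0.0348
grip_force: 91.7
```

Call:
{"name": "apply_moves", "arguments": {
  "commands": [
    [[0,0,-0.01],[0,0,0],0.1],
    [[0,0,-0.015],[0,0,0],0.1]
  ]
}}

```text
clock: 24.7
eef_pos: [0.5189, -0.3317, 0.1271]
orientation: [0.95, 0.312, -0.0, -0.0]
ft_force: [-3.9, 2.2, 9.4]
grip_width: 0.0348
grip_force: 92.3
```

Call:
{"name": "apply_moves", "arguments": {
  "commands": [
    [[0,0,-0.01],[0,0,0],0.1],
    [[0,0,-0.01],[0,0,0],0.1]
  ]
}}

```text
clock: 24.9
eef_pos: [0.5189, -0.3317, 0.127]
orientation: [0.95, 0.312, 0.0, -0.0]
ft_force: [-5.7, 4.6, 13.1]
grip_width: 0.0347
grip_force: 93.1
```

Call:
{"name": "apply_moves", "arguments": {
  "commands": [
    [[0,0,0.2],[0,0,0],0.1],
    [[-0.09,-0.265,0.2],[0,0,0],0.1],
    [[-0.18,-0.53,0.2],[0,0,0],0.1],
    [[-0.18,-0.53,0.15],[0,0,0],0.1],
    [[-0.18,-0.53,0.1],[0,0,0],0.1],
    [[-0.18,-0.53,0.07],[0,0,0],0.1],
    [[-0.18,-0.53,0.05],[0,0,0],0.1],
    [[-0.18,-0.53,0.03],[0,0,0],0.1],
    [[-0.18,-0.53,0.02],[0,0,0],0.1],
    [[-0.18,-0.53,0.01],[0,0,0],0.1]
  ]
}}

```text
clock: 25.9
eef_pos: [0.5014, -0.3842, 0.1271]
orientation: [0.95, 0.312, 0.0, -0.0]
ft_force: [-2.3, 2.2, 6.5]
grip_width: 0.0349
grip_force: 91.9
```

Call:
{"name": "apply_moves", "arguments": {
  "commands": [
    [[0,0,-0.01],[0,0,0],0.1],
    [[0,0,-0.01],[0,0,0],0.1]
  ]
}}

```text
clock: 26.1
eef_pos: [0.5014, -0.3842, 0.127]
orientation: [0.95, 0.312, 0.001, -0.0]
ft_force: [-1.9, 4.2, 7.9]
grip_width: 0.0345
grip_force: 92.3
```

Call:
{"name": "apply_moves", "arguments": {
  "commands": [
    [[0,0,-0.01],[0,0,0],0.1],
    [[0,0,-0.01],[0,0,0],0.1]
  ]
}}

```text
clock: 26.3
eef_pos: [0.5014, -0.3843, 0.127]
orientation: [0.95, 0.312, 0.001, -0.001]
ft_force: [-4.3, 6.1, 15.2]
grip_width: 0.0347
grip_force: 93.3
```

Call:
{"name": "apply_moves", "arguments": {
  "commands": [
    [[0,0,-0.005],[0,0,0],0.1],
    [[0,0,0.15],[0,0,0],0.1],
    [[0.09,0.265,0.2],[0,0,0],0.1],
    [[0.18,0.53,0.2],[0,0,0],0.1],
    [[0.18,0.53,0.1],[0,0,0],0.1],
    [[0.18,0.53,0.05],[0,0,0],0.1],
    [[0.18,0.53,0.03],[0,0,0],0.1],
    [[0.18,0.53,0.01],[0,0,0],0.1],
    [[0.18,0.53,0],[0,0,0],0.1],
    [[0.18,0.53,-0.005],[0,0,0],0.1],
    [[0.18,0.53,-0.01],[0,0,0],0.1]
  ]
}}

```text
clock: 27.4
eef_pos: [0.5185, -0.3324, 0.127]
orientation: [0.95, 0.311, 0.001, -0.001]
ft_force: [-8.2, 9.6, 27.9]
grip_width: 0.035
grip_force: 94.4
```

Call:
{"name": "apply_moves", "arguments": {
  "commands": [
    [[0,0,0.2],[0,0,0],0.1],
    [[-0.09,-0.265,0.2],[0,0,0],0.1],
    [[-0.09,-0.265,0.1],[0,0,0],0.1],
    [[-0.09,-0.265,0.05],[0,0,0],0.1],
    [[-0.09,-0.265,0.03],[0,0,0],0.1],
    [[-0.09,-0.265,0.01],[0,0,0],0.1],
    [[-0.09,-0.265,0],[0,0,0],0.1],
    [[-0.09,-0.265,-0.005],[0,0,0],0.1]
  ]
}}

```text
clock: 28.2
eef_pos: [0.5092, -0.3587, 0.1269]
orientation: [0.95, 0.311, 0.001, -0.001]
ft_force: [-11.7, 9.1, 35.1]
grip_width: 0.0348
grip_force: 95.4
```

```bash
python3 - <<'E'
from h import *
s=r.read_state();print(s['clock'],s['eef_pos'],vf(s['eef_pos']),s['orientation'].round(4),s['ft_force'],s['moment'],s['grip_force'])
E
```

```text
28.2 [ 0.50921134 -0.35866553  0.12690275] [-0.67941792 -1.99324542] [ 9.503e-01  3.115e-01  5.000e-04 -8.000e-04] [-11.71161628   9.08005385  35.14029512] [2.169038   2.62379568 0.0274635 ] 95.39931491017342
```

Call:
{"name": "apply_moves", "arguments": {
  "commands": [
    [[0,0,0.2],[0,0,0],0.1],
    [[0,0,0.6],[0,0,0],0.1],
    [[0,0.2,0.8],[0,0,0],0.1],
    [[0,0.6,0.8],[0,0,0],0.1],
    [[0,1,0.8],[0,0,0],0.1],
    [[0,1,0.8],[0,0,0],0.1]
  ]
}}

```text
clock: 28.8
eef_pos: [0.5117, -0.2504, 0.2019]
orientation: [0.949, 0.316, 0.0, -0.003]
ft_force: [-0.2, 0.1, -3.2]
grip_width: 0.0349
grip_force: 91.1
```

Call:
{"name": "apply_moves", "arguments": {
  "commands": [
    [[0,0.4,0],[0,0,0],0.1],
    [[0,0.8,0],[0,0,0],0.1],
    [[0,1,0],[0,0,0],0.1]
  ]
}}

```text
clock: 29.1
eef_pos: [0.5102, -0.1541, 0.2025]
orientation: [0.95, 0.314, -0.0, -0.001]
ft_force: [0.6, 0.6, -3.3]
grip_width: 0.0349
grip_force: 91.5
```

Call:
{"name": "apply_moves", "arguments": {
  "commands": [
    [[-0.04,0.4,0],[0,0,0],0.1],
    [[-0.08,0.8,0],[0,0,0],0.1],
    [[-0.12,1,0],[0,0,0],0.1]
  ]
}}

```text
clock: 29.4
eef_pos: [0.4979, -0.0541, 0.2027]
orientation: [0.949, 0.314, -0.0, -0.001]
ft_force: [0.3, 1.1, -2.5]
grip_width: 0.0349
grip_force: 91.5
```

Call:
{"name": "apply_moves", "arguments": {
  "commands": [
    [[0,0.4,0],[0,0,0],0.1],
    [[0,0.8,0],[0,0,0],0.1],
    [[0,1,0],[0,0,0],0.1]
  ]
}}

```text
clock: 29.7
eef_pos: [0.4979, 0.0461, 0.2028]
orientation: [0.949, 0.314, -0.0, -0.001]
ft_force: [0.7, -1.1, -2.5]
grip_width: 0.0349
grip_force: 91.5
```

Call:
{"name": "apply_moves", "arguments": {
  "commands": [
    [[0,0.3,0],[0,0,0],0.1],
    [[0,0.6,0],[0,0,0],0.1],
    [[0,0.73,0],[0,0,0],0.1],
    [[0,0.73,-0.2],[0,0,0],0.1],
    [[0,0.73,-0.5],[0,0,0],0.1],
    [[0,0.73,-0.8],[0,0,0],0.1],
    [[0,0.73,-1],[0,0,0],0.1],
    [[0,0.73,-1],[0,0,0],0.1]
  ]
}}

```text
clock: 30.5
eef_pos: [0.4964, 0.114, 0.1012]
orientation: [0.95, 0.312, -0.002, 0.0]
ft_force: [0.0, -1.3, -3.0]
grip_width: 0.0351
grip_force: 91.3
```

```bash
python3 - <<'E'
from h import *
s=r.read_state();print(s['clock'],s['eef_pos'],s['orientation'].round(4),s['ft_force'],s['q'].round(2))
E
```

```text
30.5 [0.4963658  0.11399671 0.1012223 ] [ 9.502e-01  3.117e-01 -2.400e-03  3.000e-04] [ 0.00935473 -1.33666683 -3.01537345] [-1.11  0.61  1.02  2.1  -0.72  0.83 -0.58]
```

Call:
{"name": "apply_moves", "arguments": {
  "commands": [
    [[0,0,-0.3],[0,0,0],0.1],
    [[0,0,-0.5],[0,0,0],0.1],
    [[0,0,-0.58],[0,0,0],0.1],
    [[0,0,-0.61],[0,0,0],0.1],
    [[0,0,-0.63],[0,0,0],0.1],
    [[0,0,-0.63],[0,0,0],0.1]
  ]
}}

```text
clock: 31.1
eef_pos: [0.4988, 0.1151, 0.0411]
orientation: [0.95, 0.312, 0.001, 0.0]
ft_force: [-0.3, 1.2, -3.4]
grip_width: 0.0348
grip_force: 91.4
```

Call:
{"name": "apply_moves", "arguments": {
  "commands": [
    [[0,0,-0.01],[0,0,0],0.1],
    [[0,0,-0.01],[0,0,0],0.1]
  ]
}}

```text
clock: 31.3
eef_pos: [0.4984, 0.1152, 0.0397]
orientation: [0.95, 0.312, 0.0, -0.0]
ft_force: [0.9, 0.5, -1.4]
grip_width: 0.0351
grip_force: 91.4
```

Call:
{"name": "apply_moves", "arguments": {
  "commands": [
    [[0,0,-0.01],[0,0,0],0.1],
    [[0,0,-0.01],[0,0,0],0.1]
  ]
}}

```text
clock: 31.5
eef_pos: [0.4982, 0.1151, 0.0383]
orientation: [0.95, 0.312, 0.0, -0.0]
ft_force: [-0.4, -0.2, -3.7]
grip_width: 0.0347
grip_force: 91.4
```

Call:
{"name": "apply_moves", "arguments": {
  "commands": [
    [[0,0,-0.01],[0,0,0],0.1],
    [[0,0,-0.01],[0,0,0],0.1]
  ]
}}

```text
clock: 31.7
eef_pos: [0.4981, 0.1151, 0.0372]
orientation: [0.95, 0.312, -0.0, 0.0]
ft_force: [0.5, 0.3, -2.9]
grip_width: 0.035
grip_force: 91.4
```

Call:
{"name": "apply_moves", "arguments": {
  "commands": [
    [[0,0,-0.005],[0,0,0],0.1],
    [[0,0,-0.005],[0,0,0],0.1]
  ]
}}

```text
clock: 31.9
eef_pos: [0.4982, 0.115, 0.0371]
orientation: [0.95, 0.312, -0.0, -0.0]
ft_force: [-3.5, 0.1, 3.7]
grip_width: 0.0347
grip_force: 92.3
```

Contact at 0.037: release and rise.

Call:
{"name": "apply_moves", "arguments": {
  "commands": [
    [[0,0,0],[0,0,0],0.5],
    [[0,0,0],[0,0,0],0.7],
    [[0,0,0],[0,0,0],1],
    [[0,0,0],[0,0,0],1],
    [[0,0,0],[0,0,0],1],
    [[0,0,0],[0,0,0],1],
    [[0,0,0.2],[0,0,0],1],
    [[0,0,0.5],[0,0,0],1],
    [[0,0,0.9],[0,0,0],1],
    [[0,0,1],[0,0,0],1],
    [[0,0,1],[0,0,0],1]
  ]
}}

```text
clock: 33.0
eef_pos: [0.4991, 0.1155, 0.138]
orientation: [0.95, 0.312, 0.002, -0.0]
ft_force: [-0.3, 0.4, -0.5]
grip_width: 0.0856
grip_force: 0.0
```

```bash
python3 - <<'E'
from h import *
import cv2
s=r.read_state();print(s['clock'],s['eef_pos'],s['grip_width'],s['ft_force'])
o=np.zeros((600,800,3),np.uint8)
a=eyes.read_camera("wrist")["color"];t=eyes.read_camera("top")["color"];sc=eyes.read_camera("scene")["color"]
o[:300,:400]=cv2.resize(a,(400,300),interpolation=cv2.INTER_AREA)
o[:300,400:]=cv2.resize(sc[230:320,290:410],(400,300),interpolation=cv2.INTER_CUBIC)
o[300:,:400]=cv2.resize(t[170:260,350:470],(400,300),interpolation=cv2.INTER_CUBIC)
o[300:,400:]=cv2.resize(sc[180:240,205:285],(400,300),interpolation=cv2.INTER_CUBIC)
cv2.imwrite("pics/end.png",o[:,:,::-1])
E
```

```text
33.0 [0.49912237 0.11551132 0.13799404] 0.08558302861290093 [-0.32991794  0.40586886 -0.46468749]
```

View pics/end.png

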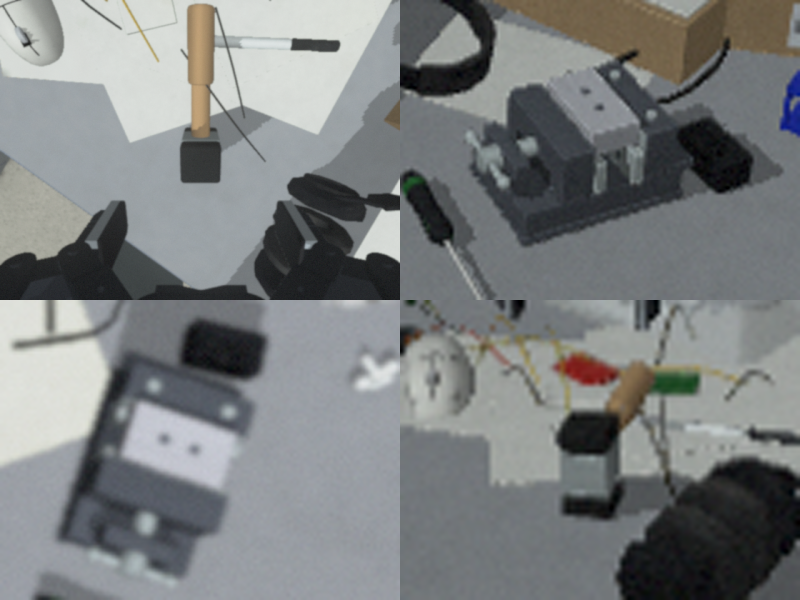

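The pictures show the mallet standing upright at (200,160), top left. The block is down and level at (590,90), top right, and both parallels sit level with the jaw ends. The mouse, adapter and driver have not moved, so I am handing in.

```bash
python3 -c "
from rig import r
print(r.sign_off())"
```

```text
the job is handed in; nothing more can be done
None
```

I handed the job in at about 33 s of the 72 s allowed; no verdict came back. Before tapping, the parallels measured about 1 mm and 2.5 mm off centre and were not re-measured afterwards. The mallet face stopped at the 90 mm seated height at both ends of the block. The mallet stands upright near where it stood, and the mouse, power adapter and hex driver look unmoved in the final pictures.

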